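# Set up the bench for a wheel-hub overhaul

## Task

Get the bicycle bench ready for a hub overhaul: lift the two look-alike lidded tins off the riser by their handles and feel which is heavy, then leave the one full of bearing balls standing upright on the green mat and the nearly empty one upright on the red mat. Pull every screwdriver out of the wooden block and put it in the grey tub, standing or lying inside it. Leave all the other things on the bench where they are, and check your work at the end, since things may get knocked.

Things in the scene. Friction and masses are not known exactly. Their poses are not given: they have to be found in the camera images.
- tin_a: one of two identical blue lidded tins, 90 (its x) x 64 x 84 mm high, on which stands a fixed black grip bar along its x: 68 mm clear between end posts, 12 wide, 14 tall, its centre 118 mm above the base, 27 mm of air under it. Origin: centre of base, z up. One tin weighs 0.6 to 0.85 kg (full), the other about 0.2 kg; which is which varies from start to start and does not show
- tin_b: one of two identical blue lidded tins, 90 (its x) x 64 x 84 mm high, on which stands a fixed black grip bar along its x: 68 mm clear between end posts, 12 wide, 14 tall, its centre 118 mm above the base, 27 mm of air under it. Origin: centre of base, z up. One tin weighs 0.6 to 0.85 kg (full), the other about 0.2 kg; which is which varies from start to start and does not show
- riser: fixed plywood riser that the tins stand on at the start: top 170 mm (x) by 260 mm (y), 60 mm above the bench. Origin: on the bench under its middle
- mat_green: fixed green square mat, 150 x 150 mm, 3 mm thick, flat on the bench. Origin: centre of its underside
- mat_red: fixed red square mat, 150 x 150 mm, 3 mm thick, flat on the bench. Origin: centre of its underside
- block: fixed wooden tool block, 60 mm (x) by 235 mm (y), 95 mm high, with a row of six square holes (17 mm wide, 85 mm deep, 38 mm apart) along its y. Origin: centre of its underside
- driver_1_mid (a point): screwdriver, red handle, 175 mm, 90 g; 4 to 6 of the six are present, each tip down in a hole of the block. Shank 12 mm thick, 90 long; handle 26 mm thick, 85 long, with a square 28 mm guard, 8 mm long, at the shank end. This point: on the axis where handle meets shank, 100 mm above the bench while in the block; z points to the handle's end
- driver_2_mid (a point): screwdriver, yellow handle, 175 mm, 90 g; 4 to 6 of the six are present, each tip down in a hole of the block. Shank 12 mm thick, 90 long; handle 26 mm thick, 85 long, with a square 28 mm guard, 8 mm long, at the shank end. This point: on the axis where handle meets shank, 100 mm above the bench while in the block; z points to the handle's end
- driver_3_mid (a point): screwdriver, orange handle, 175 mm, 90 g; 4 to 6 of the six are present, each tip down in a hole of the block. Shank 12 mm thick, 90 long; handle 26 mm thick, 85 long, with a square 28 mm guard, 8 mm long, at the shank end. This point: on the axis where handle meets shank, 100 mm above the bench while in the block; z points to the handle's end
- driver_4_mid (a point): screwdriver, green handle, 175 mm, 90 g; 4 to 6 of the six are present, each tip down in a hole of the block. Shank 12 mm thick, 90 long; handle 26 mm thick, 85 long, with a square 28 mm guard, 8 mm long, at the shank end. This point: on the axis where handle meets shank, 100 mm above the bench while in the block; z points to the handle's end
- driver_5_mid (a point): screwdriver, white handle, 175 mm, 90 g; 4 to 6 of the six are present, each tip down in a hole of the block. Shank 12 mm thick, 90 long; handle 26 mm thick, 85 long, with a square 28 mm guard, 8 mm long, at the shank end. This point: on the axis where handle meets shank, 100 mm above the bench while in the block; z points to the handle's end
- driver_6_mid (a point): screwdriver, blue handle, 175 mm, 90 g; 4 to 6 of the six are present, each tip down in a hole of the block. Shank 12 mm thick, 90 long; handle 26 mm thick, 85 long, with a square 28 mm guard, 8 mm long, at the shank end. This point: on the axis where handle meets shank, 100 mm above the bench while in the block; z points to the handle's end
- tub: fixed grey open tub, outside 140 mm (x) by 240 mm (y), 70 mm high; walls and floor 5 mm thick. Origin: centre of its underside
- tape: not part of the job: a yellow roll of tape lying flat, 90 mm across, 24 mm high. Origin: centre of its underside
- cassette: not part of the job: a dark stepped sprocket stack lying flat, 100 mm across, 32 mm high. Origin: centre of its underside
- jar: not part of the job: a small closed jar, 70 mm across, 75 mm high. Origin: centre of its underside
- spray: not part of the job: a blue spray can standing upright, 58 mm across, 190 mm high. Origin: centre of its underside
- chainring: not part of the job: a bare aluminium ring lying flat, 150 mm across, 5 mm high. Origin: centre of its underside
- pedal: not part of the job: a black pedal, 90 x 70 x 22 mm, with a 40 mm steel stub. Origin: centre of its underside
- hub: not part of the job: an aluminium wheel hub standing on its end, 60 mm across, 85 mm high. Origin: centre of its underside
- carton: not part of the job: a blue carton standing up, 70 x 50 x 120 mm. Origin: centre of its underside

How it is judged (in metres and radians):
At the end, for the whole second after the job is handed in: Full tin on the green mat, empty one on the red: each upright within 0.1 rad, at rest, centre within 45 mm of the mat centre along each mat axis. Each screwdriver mid point inside the tub outline, under 72 mm above the bench, or under 105 mm if it stands within 1 rad of vertical ((((x of tin_a in the frame of mat_green between -0.045 and 0.045 m and y of tin_a in the frame of mat_green between -0.045 and 0.045 m and angle between tin_a's own z axis and vertical below 0.1 rad and linear speed of tin_a below 0.03 m/s and contact force between tin_a and mat_green above 4 N) and (x of tin_b in the frame of mat_red between -0.045 and 0.045 m and y of tin_b in the frame of mat_red between -0.045 and 0.045 m and angle between tin_b's own z axis and vertical below 0.1 rad and linear speed of tin_b below 0.03 m/s and contact force between tin_b and mat_red between 0.5 and 4 N)) or ((x of tin_b in the frame of mat_green between -0.045 and 0.045 m and y of tin_b in the frame of mat_green between -0.045 and 0.045 m and angle between tin_b's own z axis and vertical below 0.1 rad and linear speed of tin_b below 0.03 m/s and contact force between tin_b and mat_green above 4 N) and (x of tin_a in the frame of mat_red between -0.045 and 0.045 m and y of tin_a in the frame of mat_red between -0.045 and 0.045 m and angle between tin_a's own z axis and vertical below 0.1 rad and linear speed of tin_a below 0.03 m/s and contact force between tin_a and mat_red between 0.5 and 4 N))) and x of driver_1_mid in the frame of tub between -0.07 and 0.07 m and y of driver_1_mid in the frame of tub between -0.12 and 0.12 m and (z of driver_1_mid in the frame of tub below 0.072 m or (z of driver_1_mid in the frame of tub below 0.105 m and (angle between driver_1_mid's own z axis and vertical below 1 rad or angle between driver_1_mid's own z axis and vertical above 2.14 rad))) and x of driver_2_mid in the frame of tub between -0.07 and 0.07 m and y of driver_2_mid in the frame of tub between -0.12 and 0.12 m and (z of driver_2_mid in the frame of tub below 0.072 m or (z of driver_2_mid in the frame of tub below 0.105 m and (angle between driver_2_mid's own z axis and vertical below 1 rad or angle between driver_2_mid's own z axis and vertical above 2.14 rad))) and x of driver_3_mid in the frame of tub between -0.07 and 0.07 m and y of driver_3_mid in the frame of tub between -0.12 and 0.12 m and (z of driver_3_mid in the frame of tub below 0.072 m or (z of driver_3_mid in the frame of tub below 0.105 m and (angle between driver_3_mid's own z axis and vertical below 1 rad or angle between driver_3_mid's own z axis and vertical above 2.14 rad))) and x of driver_4_mid in the frame of tub between -0.07 and 0.07 m and y of driver_4_mid in the frame of tub between -0.12 and 0.12 m and (z of driver_4_mid in the frame of tub below 0.072 m or (z of driver_4_mid in the frame of tub below 0.105 m and (angle between driver_4_mid's own z axis and vertical below 1 rad or angle between driver_4_mid's own z axis and vertical above 2.14 rad))) and x of driver_5_mid in the frame of tub between -0.07 and 0.07 m and y of driver_5_mid in the frame of tub between -0.12 and 0.12 m and (z of driver_5_mid in the frame of tub below 0.072 m or (z of driver_5_mid in the frame of tub below 0.105 m and (angle between driver_5_mid's own z axis and vertical below 1 rad or angle between driver_5_mid's own z axis and vertical above 2.14 rad))) and x of driver_6_mid in the frame of tub between -0.07 and 0.07 m and y of driver_6_mid in the frame of tub between -0.12 and 0.12 m and (z of driver_6_mid in the frame of tub below 0.072 m or (z of driver_6_mid in the frame of tub below 0.105 m and (angle between driver_6_mid's own z axis and vertical below 1 rad or angle between driver_6_mid's own z axis and vertical above 2.14 rad)))); the robot touches nothing.
It fails at once if something that is not part of the job is shifted by more than 40 mm (distance of any of tape, cassette, jar, spray, chainring, pedal, hub, carton from where it was at the start of the episode above 0.04 m).
Of driver_1, driver_2, driver_3, driver_4, driver_5, driver_6 only 4 to 6 are there at a start; the rules pass over those that are not, and their reading is None.
At some moment in a run one of tin_a, tin_b may be knocked a few centimetres aside while the robot is not near it.
Once in a run the grip may slacken for a moment while it holds something.
It also fails if it takes over 210 s, if anything falls off the work surface, if the arm or the gripper's body presses on something with over 40 N, if the wrist force passes 120 N, or if a joint passes its speed limit or range.

## Robot

A 6-joint arm with a two-finger parallel gripper is mounted at the origin on the work surface. World frame = base frame: x ahead of the robot, y to its left, z up, the work surface at z = 0. Lengths are in mm, angles in rad, forces in N, time in s.
With the tool pointing down it reaches from about 350 to 975 mm from the base axis. Payload 7.1 kg.
Tool frame: the origin (TCP) lies midway between the tips of the shut fingers; the grasp point (between the pads) lies 19 mm behind it; z points along the fingers, y is the line along which they close (so a half turn about z gives the same grasp; the last joint's range is limited). The gripper opens to 88 mm and grips with 3 to 60 N. Pads are 20 mm wide; open, the fingers measure 115 mm over their backs; the gripper's body (75 mm by 178 mm) begins 61 mm behind the grasp point.
Start: joints at [1.232, 0.423, 1.63, -0, 1.089, -0.019], TCP at [196.453, 593.305, 222.675] pointing down, gripper open.
Joint ranges: [-3, 3], [-0.9, 2.11], [0.09, 2.58], [-1.31, 4.45], [0.11, 2.69], [-2.54, 2.54]. Speed limits (rad/s): [2.39, 2.39, 3.01, 3.14, 3.14, 3.14].

## Interface

Orientations are given as a rotation vector (axis times angle).
In Python, from workcell import ctrl gives the robot as it stands. The module is installed in compiled form; this text tells all that it offers.
- The arm moves only by the tool apply_moves, never from a script. Its argument "targets" is a list of rows, each a list of 3 entries, a list of its own where there are three numbers: the opening, from -1 (shut) to 1 (fully open), then the shift along the tool's x, y, z normalised to -1 to 1, where 1 is 5 cm, then the turn, a rotation vector about the tool's x, y, z normalised to -1 to 1, where 1 is 90 degrees. In form: [[jaw, [x, y, z], [wx, wy, wz]], ...]. A call has 1 to 8 rows; each row shifts and turns the commanded pose from where the row before left it, along the tool's axes as they then stand; what a row does not reach is not made up. A row lasts 1/8 s, in which the tool goes at most 62.5 mm and 10.7 degrees, less where a joint would pass 70% of its speed; a pose out of reach is approached as far as the arm can. A call with a number of a shift or a turn outside -1 to 1 is refused whole. A call with a gripper value outside its range is refused whole. The fingers move at their own pace and stop on an object; the grip force is fixed at half the most. Time passes only in rows, so rows that do not move let the fingers close. It gives the time, the measured TCP pose, the force, the opening and the grip force at its end, in the units of the state.
- ctrl.get_obs(): the state, without advancing time (a new reading comes with each control period).
- ctrl.get_image(name): name is "scene" or "side" or "wrist"; returns a dict with "pixels" (480x640x3 uint8, blue, green, red), "camera_matrix" (3x3 intrinsics, pixels), "view" (4x4, takes a point from world to camera coordinates); the wrist camera has in their place "hand_eye" (4x4, takes a point from camera to tool coordinates, whose origin is the TCP and whose axes are the flange's). Camera axes: x right, y down, z forward; pixel columns grow to the right and rows downward; lengths in mm; the calibration is good to about 2 mm. A picture is of the moment at which its call begins: read the wrist's pose just before it. There is no depth.
- ctrl.close_job(): hands the job in; it is judged then, once.
Trained networks look in the newest picture that a camera, given by its name, has taken for a name from the list of things; names that differ only in an ending like _2 or _b are one class to them, and where a whole thing is asked for, a point or a joint stands for the part that bears it (a point fixed in the world has none). Each returns a list of dicts, best first, with "score" (0 to 1); they miss things now and then, are a little off and sometimes report something else, mostly with a low value. They report only what shows in the picture. A call takes as long as a camera call.
- ctrl.masks_of(label, camera): "region" (480x640 bool, what is visible of it) and "bbox" ([left, top, right, bottom] in pixels, round what is visible of it).
- ctrl.pinpoint(label, camera): "xy" ([column, row] in pixels: a listed point, or the origin of a listed thing).
The state is a dict: "t": time; "qpos": joint angles; "qvel": joint speeds; "joint_torque": joint torques, N m; "ee_pos": TCP position; "orientation": TCP orientation; "ft_force": force on the tool from outside, world axes, zero at the start; "moment": the same for the moment, N m; "width": finger opening in mm; "grasp_force": force on a finger pad.
Only numpy, scipy, OpenCV 4.12 (cv2) and the standard library are available. Lean on these libraries where they do the work, as an engineer would, in place of code of your own. Each camera call takes 0.05 s, during which the arm holds its last target. There are 200 camera calls.

## Working session

There is one attempt and no reset: what is moved stays moved. The work goes in short steps, Python scripts to look and compute and a tool call to move; the robot and the scene stay as the last step left them, time stands still between calls to the robot, and variables do not carry over. Pictures are saved under pics/ and viewed, at most 14 in all, crops included, and the job is handed in when it is done.

Besides the shell and the picture viewer there is one more tool, called in YAML: its name, and indented under it one key for each argument. apply_moves: Moves the arm, as the interface text tells. Scaled input: -1 to 1 covers 5 cm each way for a shift and 90 degrees each way for a turn. Its arguments: {"type":"object","properties":{"targets":{"type":"array"}},"required":["targets"]}

```bash
mkdir -p pics; ls; python3 - <<'E'
from workcell import ctrl
import cv2, numpy as np
o=ctrl.get_obs(); print({k:np.round(v,3) for k,v in o.items()})
for n in ("scene","side"):
    r=ctrl.get_image(n); cv2.imwrite(f"pics/{n}0.png",r["pixels"]); print(n,np.round(r["camera_matrix"],1).tolist(),np.round(r["view"],3).tolist())
r=ctrl.get_image("wrist");cv2.imwrite("pics/wrist0.png",r["pixels"]);print(np.round(r["hand_eye"],3).tolist())
E
```

```text
pics
{'t': np.float64(0.0), 'qpos': array([ 1.232,  0.424,  1.631,  0.   ,  1.089, -0.019]), 'qvel': array([ 0.001,  0.   , -0.   ,  0.002, -0.001,  0.   ]), 'joint_torque': array([-0.0000e+00, -5.4461e+01, -2.7367e+01,  6.4000e-02,  2.3000e-02,
       -0.0000e+00]), 'ee_pos': array([196.271, 592.78 , 221.891]), 'orientation': array([-5.000e-01, -3.101e+00,  2.000e-03]), 'ft_force': array([ 0.472,  0.384, -1.02 ]), 'moment': array([ 0.021, -0.016, -0.016]), 'grasp_force': np.float64(0.0), 'width': np.float64(87.468)}
scene [[433.9, 0.0, 319.2], [0.0, 433.9, 236.4], [0.0, 0.0, 1.0]] [[0.283, 0.959, 0.003, -167.449], [0.787, -0.23, -0.573, -390.006], [-0.548, 0.164, -0.82, 1699.395], [0.0, 0.0, 0.0, 1.0]]
side [[450.7, 0.0, 320.3], [0.0, 450.7, 245.7], [0.0, 0.0, 1.0]] [[0.937, -0.35, 0.021, -535.066], [-0.176, -0.522, -0.835, 176.548], [0.303, 0.778, -0.55, 1127.35], [0.0, 0.0, 0.0, 1.0]]
[[0.001, -0.962, -0.274, 74.827], [1.0, 0.002, -0.001, -0.157], [0.001, -0.274, 0.962, -162.26], [0.0, 0.0, 0.0, 1.0]]
```

View pics/scene0.png

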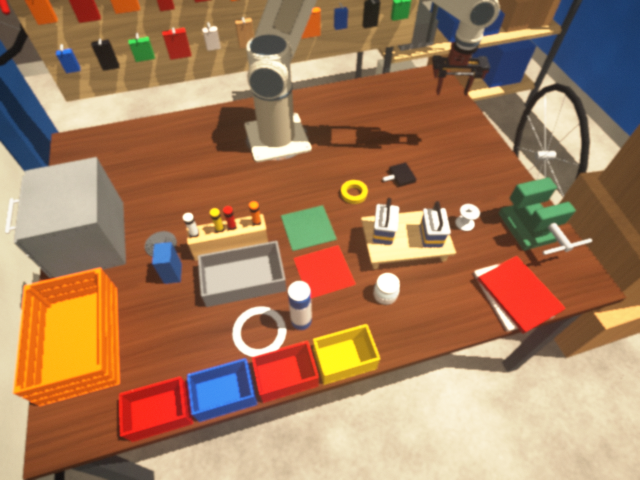

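View pics/side0.png

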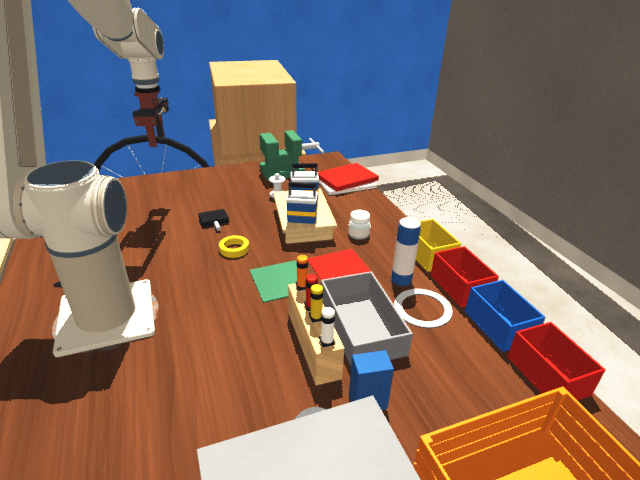

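```bash
cat > h.py <<'E'
from workcell import ctrl
import cv2, numpy as np
from scipy.optimize import minimize
from scipy.spatial.transform import Rotation as R
CAM={}
def snap(n):
    if n=="wrist":
        o=ctrl.get_obs(); r=ctrl.get_image(n)
        T=np.eye(4);T[:3,:3]=R.from_rotvec(o["orientation"]).as_matrix();T[:3,3]=o["ee_pos"]
        V=np.linalg.inv(T@np.array(r["hand_eye"]))
    else:
        r=ctrl.get_image(n); V=np.array(r["view"])
    CAM[n]=(np.array(r["camera_matrix"]),V); return r["pixels"]
def proj(n,P):
    K,V=CAM[n]; c=np.atleast_2d(P)@V[:3,:3].T+V[:3,3]; p=c@K.T; return p[:,:2]/p[:,2:]
def onz(n,px,z):
    K,V=CAM[n]; px=np.atleast_2d(px).astype(float)
    d=np.c_[px,np.ones(len(px))]@np.linalg.inv(K).T@V[:3,:3]; o=-V[:3,:3].T@V[:3,3]
    return o+d*((z-o[2])/d[:,2])[:,None]
def box(x,y,a,sx,sy,z0,z1):
    c,s=np.cos(a),np.sin(a)
    return np.array([[x+c*u-s*v,y+s*u+c*v,z] for u in(-sx/2,sx/2) for v in(-sy/2,sy/2) for z in(z0,z1)])
def hull(n,P):
    m=np.zeros((480,640),np.uint8); cv2.fillConvexPoly(m,cv2.convexHull(np.round(proj(n,P)*16).astype(np.int32)),1,shift=4); return m>0
def fit(masks,x,y,a,boxes):
    "masks {cam:mask}; boxes [(sx,sy,z0,z1)]; maximise IoU of the union of hulls"
    def f(p):
        l=0
        for n,m in masks.items():
            h=np.any([hull(n,box(*p,*b)) for b in boxes],0); l-=(h&m).sum()/max(1,(h|m).sum())
        return l/len(masks)
    best=min((minimize(f,[x,y,a0],method="Nelder-Mead",options=dict(initial_simplex=np.array([[x,y,a0],[x+15,y,a0],[x,y+15,a0],[x,y,a0+.2]]),xatol=.01,fatol=1e-5)) for a0 in np.atleast_1d(a)),key=lambda r:r.fun)
    return np.round(best.x,3),round(-best.fun,3)
E
python3 - <<'E'
from h import *
for n in("scene","side"): snap(n)
for l in ["tin_a","riser","mat_green","mat_red","block","tub","tape","cassette","jar","spray","chainring","pedal","hub","carton"]:
    z=60 if l[:3]=="tin" else 0
    for n in("scene","side"):
        r=ctrl.pinpoint(l,n)[:2 if z else 1]
        print(l,n,[(round(float(q["score"]),2),np.round(onz(n,q["xy"],z)[0,:2]).tolist()) for q in r])
for i in range(1,7):
    for n in("scene","side"):
        print("d",i,n,[(round(float(q["score"]),2),np.round(onz(n,q["xy"],100)[0,:2]).tolist()) for q in ctrl.pinpoint(f"driver_{i}_mid",n)[:6]])
    if i==1: pass
S={"block":[(60,235,0,95)],"tub":[(140,240,0,70)],"mat_green":[(150,150,0,3)],"mat_red":[(150,150,0,3)],"riser":[(170,260,0,60)]}
for l,b in S.items():
    M={n:ctrl.masks_of(l,n)[0]["region"] for n in("scene","side")}
    c=onz("scene",ctrl.pinpoint(l,"scene")[0]["xy"],0)[0]
    print(l,fit(M,c[0],c[1],[-.5,-.2,0,.2,.5],b), [fit({n:M[n]},c[0],c[1],[-.3,0,.3],b) for n in M])
E
```

```text
tin_a scene [(0.72, [590.0, 212.0]), (0.56, [641.0, 342.0])]
tin_a side [(0.92, [590.0, 221.0]), (0.64, [646.0, 355.0])]
riser scene [(0.84, [616.0, 277.0])]
riser side [(0.89, [605.0, 267.0])]
mat_green scene [(0.95, [461.0, -6.0])]
mat_green side [(0.78, [446.0, 2.0])]
mat_red scene [(0.82, [644.0, 1.0])]
mat_red side [(0.91, [629.0, 1.0])]
block scene [(0.59, [451.0, -251.0])]
block side [(0.81, [458.0, -259.0])]
tub scene [(0.8, [602.0, -245.0])]
tub side [(0.6, [586.0, -246.0])]
tape scene [(0.79, [358.0, 192.0])]
tape side [(0.78, [361.0, 200.0])]
cassette scene [(0.7, [392.0, -469.0])]
cassette side []
jar scene [(0.91, [768.0, 160.0])]
jar side [(0.78, [765.0, 144.0])]
spray scene [(0.93, [777.0, -111.0])]
spray side [(0.86, [770.0, -113.0])]
chainring scene []
chainring side [(0.89, [766.0, -237.0])]
pedal scene [(0.77, [331.0, 388.0])]
pedal side [(0.88, [323.0, 402.0])]
hub scene [(0.21, [390.0, -468.0])]
hub side [(0.76, [582.0, 500.0])]
carton scene [(0.55, [510.0, -440.0])]
carton side [(0.76, [510.0, -444.0])]
d 1 scene [(0.45, [461.0, -245.0])]
d 1 side [(0.71, [458.0
[... 831 characters left out ...]
2, -2.36222e+02, -9.00000e-02]), np.float64(0.865))]
mat_green (array([4.55966e+02, 1.11700e+00, 1.90000e-02]), np.float64(0.834)) [(array([4.56419e+02, 8.44000e-01, 1.60000e-02]), np.float64(0.967)), (array([4.48539e+02, 4.26100e+00, 8.70000e-02]), np.float64(0.706))]
mat_red (array([6.33278e+02, 5.46700e+00, 4.20000e-02]), np.float64(0.825)) [(array([6.32502e+02, 2.70500e+00, 4.50000e-02]), np.float64(0.93)), (array([6.3308e+02, 2.8484e+01, 6.7000e-02]), np.float64(0.758))]
riser (array([ 6.14753e+02,  2.86093e+02, -1.90000e-01]), np.float64(0.53)) [(array([ 6.01343e+02,  2.89512e+02, -1.53000e-01]), np.float64(0.51)), (array([ 6.17998e+02,  2.95753e+02, -2.06000e-01]), np.float64(0.568))]
```

```bash
cat >> h.py <<'E'
def plan(wps,pos=None,yaw=None,step=40,tstep=9,jaw=None):
    "wps (x,y,z,yaw,[step]) tool down; yaw = angle of tool x. Prints rows of shift/turn, tool axes, normalised"
    o=ctrl.get_obs(); p=np.array(o["ee_pos"] if pos is None else pos,float)
    Rm=R.from_rotvec(o["orientation"]).as_matrix()
    if yaw is not None: Rm=R.from_euler("z",yaw).as_matrix()@np.diag([1.,-1,-1])
    print("t",round(float(o["t"]),2),"at",np.round(o["ee_pos"],1),"yaw",round(float(np.arctan2(Rm[1,0],Rm[0,0])),3),"w",round(float(o["width"]),1))
    n=0
    for w in wps:
        G=R.from_euler("z",w[3]).as_matrix()@np.diag([1.,-1,-1]); g=np.array(w[:3],float)
        st=w[4] if len(w)>4 else step
        tv=R.from_matrix(Rm.T@G).as_rotvec()
        k=int(max(np.ceil(np.linalg.norm(g-p)/st),np.ceil(np.degrees(np.linalg.norm(tv))/tstep),1))
        for i in range(k,0,-1):
            d=np.round(Rm.T@((g-p)/i)/50,2); t=np.round(R.from_matrix(Rm.T@G).as_rotvec()/i/(np.pi/2),3)
            p=p+Rm@d*50; Rm=Rm@R.from_rotvec(t*np.pi/2).as_matrix()
            n+=1; print(n,"["+",".join("%g"%v for v in d+0.)+"],["+",".join("%g"%v for v in t+0.)+"]")
        print("--")
E
python3 - <<'E'
from h import *
plan([(196,593,300,2.82),(550,285,330,2.95)],step=55)
E
```

```text
t 3.0 at [196.5 593.3 222.7] yaw 2.822 w 87.5
1 [0,0,-0.77],[0,0,0.001]
2 [0.01,-0.01,-0.78],[0,0,0]
--
3 [-0.96,-0.4,-0.07],[0,0,-0.009]
4 [-0.96,-0.41,-0.07],[0,0,-0.009]
5 [-0.95,-0.43,-0.07],[0,0,-0.009]
6 [-0.95,-0.44,-0.06],[0,0,-0.009]
7 [-0.94,-0.46,-0.07],[0,0,-0.009]
8 [-0.93,-0.47,-0.06],[0,0,-0.009]
9 [-0.92,-0.48,-0.07],[0,0,-0.01]
10 [-0.92,-0.49,-0.06],[0,0,-0.009]
11 [-0.91,-0.51,-0.07],[0,0,-0.01]
--
```

apply_moves:
  targets:
    - [1, [0, 0, -0.77], [0, 0, 0]]
    - [1, [0, 0, -0.78], [0, 0, 0]]
    - [1, [-0.96, -0.4, -0.07], [0, 0, -0.009]]
    - [1, [-0.96, -0.41, -0.07], [0, 0, -0.009]]
    - [1, [-0.95, -0.43, -0.07], [0, 0, -0.009]]
    - [1, [-0.95, -0.44, -0.06], [0, 0, -0.009]]
    - [1, [-0.94, -0.46, -0.07], [0, 0, -0.009]]
    - [1, [-0.93, -0.47, -0.06], [0, 0, -0.009]]

```text
t: 4.0
ee_pos: [434.1, 386.9, 320.5]
orientation: [0.367, 3.12, 0.001]
ft_force: [0.4, -0.0, 0.2]
width: 87.6
grasp_force: 0.0
```

apply_moves:
  targets:
    - [1, [-0.92, -0.48, -0.07], [0, 0, -0.01]]
    - [1, [-0.92, -0.49, -0.06], [0, 0, -0.009]]
    - [1, [-0.91, -0.51, -0.07], [0, 0, -0.01]]
    - [1, [0, 0, 0], [0, 0, 0]]
    - [1, [0, 0, 0], [0, 0, 0]]

```text
t: 4.62
ee_pos: [550.6, 286.0, 329.9]
orientation: [-0.298, -3.127, 0.0]
ft_force: [-0.2, 0.3, 0.2]
width: 87.6
grasp_force: 0.0
```

```bash
python3 - <<'E'
from h import *
plan([])
im=snap("wrist"); cv2.imwrite("pics/w1.png",im)
print(np.round(CAM["wrist"][0],1).tolist())
for q in ctrl.pinpoint("tin_a","wrist")[:3]: print(round(float(q["score"]),2),np.round(q["xy"]),np.round(onz("wrist",q["xy"],60)))
for q in ctrl.masks_of("tin_a","wrist")[:3]: print(round(float(q["score"]),2),np.round(q["bbox"]))
E
```

```text
t 4.62 at [550.6 286.  329.9] yaw 2.951 w 87.6
[[419.1, 0.0, 328.2], [0.0, 419.1, 234.9], [0.0, 0.0, 1.0]]
0.73 [398. 259.] [[638. 346.  60.]]
0.64 [262. 237.] [[586. 206.  60.]]
0.97 [213. 187. 301. 324.]
0.7 [369. 218. 456. 352.]
```

View pics/w1.png

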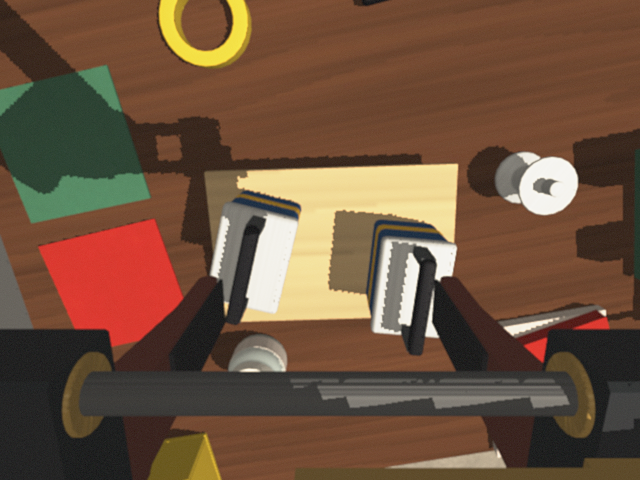

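Wrist view: left tin's bar runs (257,222)–(236,320), right tin's bar (424,250)–(416,350); the tins are a bit differently turned, both clear of each other.

```bash
python3 - <<'E'
from h import *
im=snap("wrist"); CAM0=CAM
for nm,(x0,y0,x1,y1) in {"near(L)":(205,200,305,330),"far(R)":(380,235,460,362)}.items():
    g=im[y0:y1,x0:x1].max(2)
    m=(g<75).astype(np.uint8); n,lab,st,c=cv2.connectedComponentsWithStats(m)
    for k in np.argsort(-st[1:,4])[:2]+1:
        ys,xs=np.where(lab==k); w=onz("wrist",np.c_[xs+x0,ys+y0],182)[:,:2]
        r=cv2.minAreaRect(w.astype(np.float32)); print(nm,st[k],np.round(r[0],1),np.round(r[1],1),round(r[2],1))
for e in [((257,222),(236,320)),((424,250),(416,350))]:
    w=onz("wrist",np.array(e),185); print(np.round(w,1).tolist(),np.round(w.mean(0),1),np.arctan2(*(w[1]-w[0])[[1,0]]),np.linalg.norm(w[1]-w[0]))
# wide IoU fit of tins
for q,c in zip(ctrl.masks_of("tin_a","wrist")[:2],((590,212),(640,346))):
    print(np.round(q["bbox"]),fit({"wrist":q["region"]},*c,[-.3,0,.3],[(90,64,60,144),(82,12,144,185)]))
E
```

```text
near(L) [   0    0   59  130 2922] [577.2 205. ] [ 44.2 108.1] 74.7
near(L) [ 27   0  61  17 332] [532.  239.3] [46.   4.5] 64.9
far(R) [  53   42   27   85 1833] [652.7 365.1] [21.2 76.9] 84.2
far(R) [  20   12   35  109 1745] [632.7 342.9] [20.1 94.4] 74.9
[[542.4, 233.1, 185.0], [618.9, 197.5, 185.0]] [580.7 215.3 185. ] -0.43570669230298464 84.37205039726626
[[587.9, 354.4, 185.0], [673.1, 337.2, 185.0]] [630.5 345.8 185. ] -0.20020278007519415 86.87046667758037
[363. 221. 454. 352.] (array([ 5.90e+02,  2.12e+02, -3.00e-01]), np.float64(-0.0))
[210. 188. 300. 327.] (array([ 6.40e+02,  3.46e+02, -3.00e-01]), np.float64(-0.0))
```

```bash
python3 - <<'E'
from h import *
snap("wrist")
for q in ctrl.masks_of("tin_a","wrist")[:2]:
    c=(583,213) if q["bbox"][0]<320 else (634,346)
    print(np.round(q["bbox"]),fit({"wrist":q["region"]},*c,[-.45,-.25],[(90,64,60,144),(84,12,144,185)]))
plan([(581,214,270,np.pi-.43),(581,214,159,np.pi-.43)],step=50)
E
```

```text
[369. 220. 454. 351.] (array([ 6.39907e+02,  3.46072e+02, -2.60000e-01]), np.float64(0.88))
[211. 191. 299. 326.] (array([ 5.85043e+02,  2.09353e+02, -4.35000e-01]), np.float64(0.918))
t 4.97 at [550.5 286.7 330.3] yaw 2.953 w 87.7
1 [-0.44,-0.66,0.6],[0,0,0.077]
2 [-0.51,-0.6,0.61],[0,0,0.077]
--
3 [0,0,0.74],[0,0,0]
4 [0,0,0.74],[0,0,0]
5 [0,0,0.74],[0,0,0]
--
```

```bash
python3 - <<'E'
from h import *
plan([(583.5,211.5,230,np.pi-.435),(583.5,211.5,160,np.pi-.435)],step=50)
E
```

```text
t 4.97 at [550.5 286.7 330.3] yaw 2.953 w 87.7
1 [-0.31,-0.45,0.67],[0,0,0.052]
2 [-0.35,-0.42,0.67],[0,0,0.053]
3 [-0.38,-0.4,0.67],[0,0,0.052]
--
4 [0,0,0.7],[0,0,0]
5 [0,0,0.7],[0,0,0]
--
```

apply_moves:
  targets:
    - [1, [-0.31, -0.45, 0.67], [0, 0, 0.052]]
    - [1, [-0.35, -0.42, 0.67], [0, 0, 0.053]]
    - [1, [-0.38, -0.4, 0.67], [0, 0, 0.052]]
    - [1, [0, 0, 0.35], [0, 0, 0]]
    - [1, [0, 0, 0.35], [0, 0, 0]]
    - [1, [0, 0, 0.35], [0, 0, 0]]
    - [1, [0, 0, 0.35], [0, 0, 0]]
    - [1, [0, 0, 0], [0, 0, 0]]

```text
t: 5.98
ee_pos: [583.2, 210.8, 158.2]
orientation: [-0.678, -3.065, 0.002]
ft_force: [0.6, 0.6, -0.2]
width: 87.9
grasp_force: 0.0
```

apply_moves:
  targets:
    - [-1, [0, 0, 0], [0, 0, 0]]
    - [-1, [0, 0, 0], [0, 0, 0]]
    - [-1, [0, 0, 0], [0, 0, 0]]
    - [-1, [0, 0, 0], [0, 0, 0]]
    - [-1, [0, 0, 0], [0, 0, 0]]
    - [-1, [0, 0, 0], [0, 0, 0]]

```text
t: 6.72
ee_pos: [584.1, 210.6, 159.7]
orientation: [0.68, 3.067, 0.0]
ft_force: [0.1, -0.2, 0.1]
width: 31.1
grasp_force: 0.0
```

apply_moves:
  targets:
    - [-1, [0, 0, 0], [0, 0, 0]]
    - [-1, [0, 0, 0], [0, 0, 0]]
    - [-1, [0, 0, 0], [0, 0, 0]]
    - [-1, [0, 0, 0], [0, 0, 0]]

```text
t: 7.22
ee_pos: [584.0, 210.4, 159.6]
orientation: [-0.679, -3.067, 0.001]
ft_force: [0.8, -2.2, 0.2]
width: 11.9
grasp_force: 30.0
```

apply_moves:
  targets:
    - [-1, [0, 0, -0.2], [0, 0, 0]]
    - [-1, [0, 0, -0.4], [0, 0, 0]]
    - [-1, [0, 0, -0.4], [0, 0, 0]]
    - [-1, [0, 0, 0], [0, 0, 0]]
    - [-1, [0, 0, 0], [0, 0, 0]]
    - [-1, [0, 0, 0], [0, 0, 0]]

```text
t: 7.98
ee_pos: [583.3, 210.4, 208.4]
orientation: [-0.679, -3.065, 0.002]
ft_force: [0.5, 0.2, -7.9]
width: 12.1
grasp_force: 30.0
```

```bash
python3 - <<'E'
from h import *
o=ctrl.get_obs();print(np.round(o["ft_force"],2),o["grasp_force"],o["width"],np.round(o["moment"],2))
a=np.pi+.03
plan([(584,210,205,np.pi-.435),(520,100,205,2.9),(456,1,205,a)],step=45)
plan([(584,210,205,np.pi-.435),(600,100,205,2.9),(633,3,205,a)],step=45)
E
```

```text
[ 0.45  0.17 -7.93] 29.995336532592773 12.088084116751912 [ 0.01  0.03 -0.01]
t 7.97 at [583.3 210.4 208.4] yaw 2.706 w 12.1
1 [-0.02,0,0.07],[-0.001,-0.001,-0.001]
--
2 [0.08,-0.85,0],[0,0,-0.041]
3 [0.13,-0.84,0],[0,0,-0.041]
4 [0.19,-0.82,0],[0,0,-0.041]
--
5 [0.26,-0.74,0],[0,0,-0.058]
6 [0.32,-0.72,0],[0,0,-0.057]
7 [0.39,-0.69,0],[0,0,-0.058]
--
t 7.97 at [583.3 210.4 208.4] yaw 2.706 w 12.1
1 [-0.02,0,0.07],[-0.001,-0.001,-0.001]
--
2 [-0.4,-0.62,0],[0,0,-0.041]
3 [-0.37,-0.65,0],[0,0,-0.041]
4 [-0.32,-0.66,0],[0,0,-0.041]
--
5 [-0.37,-0.58,0],[0,0,-0.058]
6 [-0.31,-0.61,0],[0,0,-0.057]
7 [-0.26,-0.63,0],[0,0,-0.058]
--
```

apply_moves:
  targets:
    - [-1, [0.06, -0.4, 0], [0, 0, 0]]
    - [-1, [0.11, -0.81, 0], [0, 0, 0]]
    - [-1, [0.11, -0.81, 0], [0, 0, 0]]
    - [-1, [0.11, -0.81, 0], [0, 0, 0]]
    - [-1, [0.11, -0.81, 0], [0, 0, 0]]
    - [-1, [0.11, -0.81, 0], [0, 0, 0]]
    - [-1, [0.06, -0.4, 0], [0, 0, 0]]
    - [-1, [0, 0, 0], [0, 0, 0]]

```text
t: 8.98
ee_pos: [450.1, 3.9, 209.6]
orientation: [-0.683, -3.066, 0.0]
ft_force: [0.2, -1.7, -7.5]
width: 11.7
grasp_force: 30.0
```

apply_moves:
  targets:
    - [-1, [0, 0, 0.6], [0, 0, 0]]
    - [-1, [0, 0, 0.6], [0, 0, 0]]
    - [-1, [0, 0, 0.5], [0, 0, 0]]
    - [-1, [0, 0, 0.2], [0, 0, 0]]
    - [-1, [0, 0, 0], [0, 0, 0]]

```text
t: 9.6
ee_pos: [451.5, 5.2, 114.5]
orientation: [-0.679, -3.067, 0.0]
ft_force: [0.9, 0.5, -6.7]
width: 11.9
grasp_force: 30.0
```

apply_moves:
  targets:
    - [-1, [0, 0, 0.1], [0, 0, 0]]
    - [-1, [0, 0, 0.08], [0, 0, 0]]
    - [-1, [0, 0, 0.04], [0, 0, 0]]
    - [-1, [0, 0, 0], [0, 0, 0]]

```text
t: 10.1
ee_pos: [451.4, 5.0, 103.7]
orientation: [0.68, 3.067, -0.0]
ft_force: [0.5, 0.0, -6.5]
width: 11.6
grasp_force: 30.0
```

apply_moves:
  targets:
    - [-1, [0, 0, 0.03], [0, 0, 0]]
    - [1, [0, 0, 0], [0, 0, 0]]
    - [1, [0, 0, 0], [0, 0, 0]]
    - [1, [0, 0, 0], [0, 0, 0]]
    - [1, [0, 0, -0.4], [0, 0, 0]]
    - [1, [0, 0, -0.8], [0, 0, 0]]
    - [1, [0, 0, -0.8], [0, 0, 0]]
    - [1, [0, 0, -0.8], [0, 0, 0]]

```text
t: 11.1
ee_pos: [451.3, 5.0, 243.6]
orientation: [0.679, 3.067, 0.0]
ft_force: [0.9, -0.1, -0.1]
width: 78.2
grasp_force: 0.0
```

```bash
python3 - <<'E'
from h import *
plan([(530,345,310,np.pi-.26)],step=55)
E
```

```text
t 11.1 at [451.3   5.  243.6] yaw 2.706 w 78.2
1 [0.21,0.98,-0.19],[0,0,-0.016]
2 [0.18,0.98,-0.19],[0,0,-0.016]
3 [0.16,0.98,-0.19],[0,0,-0.016]
4 [0.13,0.99,-0.19],[0,0,-0.016]
5 [0.11,0.99,-0.19],[0,0,-0.016]
6 [0.08,0.99,-0.19],[0,0,-0.016]
7 [0.05,1,-0.19],[0,0,-0.016]
--
```

apply_moves:
  targets:
    - [1, [0.21, 0.98, -0.19], [0, 0, -0.016]]
    - [1, [0.18, 0.98, -0.19], [0, 0, -0.016]]
    - [1, [0.16, 0.98, -0.19], [0, 0, -0.016]]
    - [1, [0.13, 0.99, -0.19], [0, 0, -0.016]]
    - [1, [0.11, 0.99, -0.19], [0, 0, -0.016]]
    - [1, [0.08, 0.99, -0.19], [0, 0, -0.016]]
    - [1, [0.05, 1, -0.19], [0, 0, -0.016]]
    - [1, [0, 0, 0], [0, 0, 0]]

```text
t: 12.1
ee_pos: [530.8, 348.1, 309.0]
orientation: [0.402, 3.115, 0.002]
ft_force: [0.3, 0.3, -0.0]
width: 87.8
grasp_force: 0.0
```

```bash
python3 - <<'E'
from h import *
snap("wrist")
b=None
for q in ctrl.masks_of("tin_a","wrist")[:3]:
    bb=q["bbox"]; c=onz("wrist",[(bb[0]+bb[2])/2,(bb[1]+bb[3])/2],110)[0]
    r=fit({"wrist":q["region"]},c[0],c[1],[-.6,-.26,.1],[(90,64,60,144),(84,12,144,185)]); print(round(float(q["score"]),2),np.round(bb),np.round(c),r)
    if b is None or abs(r[0][1]-346)<abs(b[1]-346): b=r[0]
a=np.pi+b[2]
plan([(b[0],b[1],230,a),(b[0],b[1],159.6,a,18)],step=50)
E
```

```text
0.85 [  0. 151.  40. 256.] [462.  87. 110.] (array([442.539,  31.72 ,   1.125]), np.float64(0.865))
0.69 [322. 254. 396. 368.] [638. 350. 110.] (array([ 6.39983e+02,  3.45955e+02, -2.81000e-01]), np.float64(0.874))
t 12.2 at [529.9 344.8 308.1] yaw 2.882 w 87.8
1 [-0.71,0.2,0.52],[0,0,0.005]
2 [-0.71,0.2,0.52],[0,0,0.004]
3 [-0.7,0.2,0.52],[-0.001,0,0.005]
--
4 [0,0,0.35],[0,0,0]
5 [0,0,0.35],[0,0,0]
6 [0,0,0.35],[0,0,0]
7 [0,0,0.36],[0,0,0]
--
```

apply_moves:
  targets:
    - [1, [-0.71, 0.2, 0.52], [0, 0, 0.005]]
    - [1, [-0.71, 0.2, 0.52], [0, 0, 0.004]]
    - [1, [-0.7, 0.2, 0.52], [0, 0, 0.005]]
    - [1, [0, 0, 0.35], [0, 0, 0]]
    - [1, [0, 0, 0.35], [0, 0, 0]]
    - [1, [0, 0, 0.35], [0, 0, 0]]
    - [1, [0, 0, 0.34], [0, 0, 0]]
    - [-1, [0, 0, 0], [0, 0, 0]]

```text
t: 13.2
ee_pos: [639.3, 345.6, 159.6]
orientation: [-0.441, -3.108, 0.003]
ft_force: [-0.1, 0.3, -0.4]
width: 81.0
grasp_force: 0.0
```

apply_moves:
  targets:
    - [-1, [0, 0, 0], [0, 0, 0]]
    - [-1, [0, 0, 0], [0, 0, 0]]
    - [-1, [0, 0, 0], [0, 0, 0]]
    - [-1, [0, 0, 0], [0, 0, 0]]
    - [-1, [0, 0, 0], [0, 0, 0]]
    - [-1, [0, 0, 0], [0, 0, 0]]
    - [-1, [0, 0, 0], [0, 0, 0]]
    - [-1, [0, 0, 0], [0, 0, 0]]

```text
t: 14.2
ee_pos: [640.6, 345.9, 161.1]
orientation: [0.442, 3.11, 0.0]
ft_force: [1.6, 0.5, 0.0]
width: 11.5
grasp_force: 30.0
```

apply_moves:
  targets:
    - [-1, [0, 0, 0], [0, 0, 0]]
    - [-1, [0, 0, -0.2], [0, 0, 0]]
    - [-1, [0, 0, -0.4], [0, 0, 0]]
    - [-1, [0, 0, -0.4], [0, 0, 0]]
    - [-1, [0, 0, 0], [0, 0, 0]]
    - [-1, [0, 0, 0], [0, 0, 0]]

```text
t: 14.95
ee_pos: [640.3, 345.8, 211.3]
orientation: [0.442, 3.11, 0.0]
ft_force: [0.2, -0.1, -2.4]
width: 11.7
grasp_force: 30.0
```

```bash
python3 - <<'E'
from h import *
o=ctrl.get_obs();print(np.round(o["ft_force"],2),np.round(o["moment"],2))
# red mat, route ahead of tin A on the riser-free side
plan([(633,3,208,2.861)],step=42)
E
```

```text
[ 0.16 -0.12 -2.43] [-0.   -0.   -0.02]
t 14.95 at [640.3 345.8 211.3] yaw 2.859 w 11.7
1 [-0.2,-0.74,0.01],[0,0,0]
2 [-0.2,-0.74,0.01],[0,0,0]
3 [-0.2,-0.74,0.01],[0,0,0]
4 [-0.19,-0.73,0.01],[0,0,0]
5 [-0.2,-0.74,0.01],[0,0,0]
6 [-0.19,-0.73,0],[0,0,0]
7 [-0.2,-0.74,0.01],[0,0,0]
8 [-0.19,-0.73,0],[0,0,0]
9 [-0.2,-0.74,0.01],[0,0,-0.001]
--
```

apply_moves:
  targets:
    - [-1, [-0.2, -0.74, 0], [0, 0, 0]]
    - [-1, [-0.2, -0.74, 0], [0, 0, 0]]
    - [-1, [-0.2, -0.74, 0], [0, 0, 0]]
    - [-1, [-0.19, -0.73, 0], [0, 0, 0]]
    - [-1, [-0.2, -0.74, 0], [0, 0, 0]]
    - [-1, [-0.19, -0.73, 0], [0, 0, 0]]
    - [-1, [-0.2, -0.74, 0], [0, 0, 0]]
    - [-1, [-0.19, -0.73, 0], [0, 0, 0]]

```text
t: 15.95
ee_pos: [633.2, 39.9, 210.3]
orientation: [-0.441, -3.109, 0.001]
ft_force: [0.8, 0.1, -2.1]
width: 11.5
grasp_force: 30.0
```

apply_moves:
  targets:
    - [-1, [-0.2, -0.74, 0], [0, 0, 0]]
    - [-1, [0, 0, 0], [0, 0, 0]]
    - [-1, [0, 0, 0.6], [0, 0, 0]]
    - [-1, [0, 0, 0.6], [0, 0, 0]]
    - [-1, [0, 0, 0.5], [0, 0, 0]]
    - [-1, [0, 0, 0.2], [0, 0, 0]]
    - [-1, [0, 0, 0.1], [0, 0, 0]]
    - [-1, [0, 0, 0], [0, 0, 0]]

```text
t: 16.95
ee_pos: [633.6, 3.1, 111.5]
orientation: [0.441, 3.11, 0.0]
ft_force: [-0.8, 0.1, -1.3]
width: 11.9
grasp_force: 30.0
```

apply_moves:
  targets:
    - [-1, [0, 0, 0.1], [0, 0, 0]]
    - [-1, [0, 0, 0.05], [0, 0, 0]]
    - [-1, [0, 0, 0], [0, 0, 0]]
    - [-1, [0, 0, 0], [0, 0, 0]]

```text
t: 17.45
ee_pos: [633.8, 2.8, 104.2]
orientation: [0.442, 3.109, 0.0]
ft_force: [0.8, 0.1, 1.4]
width: 11.8
grasp_force: 30.0
```

apply_moves:
  targets:
    - [1, [0, 0, 0], [0, 0, 0]]
    - [1, [0, 0, 0], [0, 0, 0]]
    - [1, [0, 0, 0], [0, 0, 0]]
    - [1, [0, 0, 0], [0, 0, 0]]
    - [1, [0, 0, -0.4], [0, 0, 0]]
    - [1, [0, 0, -0.8], [0, 0, 0]]
    - [1, [0, 0, -0.9], [0, 0, 0]]
    - [1, [0, 0, -0.9], [0, 0, 0]]

```text
t: 18.45
ee_pos: [633.3, 2.9, 256.6]
orientation: [0.442, 3.109, 0.0]
ft_force: [0.6, -0.3, -0.9]
width: 86.6
grasp_force: 0.0
```

```bash
python3 - <<'E'
from h import *
# view pose over block: camera look
plan([(633,3,290,2.861),(500,-250,330,np.pi-.07)],step=52)
E
```

```text
t 18.45 at [633.3   2.9 256.6] yaw 2.859 w 86.6
1 [0.01,0,-0.67],[0,0.001,-0.001]
--
2 [0.19,-0.93,-0.13],[0,0,-0.022]
3 [0.22,-0.93,-0.13],[0,0,-0.022]
4 [0.26,-0.92,-0.13],[0,0,-0.023]
5 [0.29,-0.91,-0.14],[0,0,-0.022]
6 [0.32,-0.89,-0.13],[0,0,-0.023]
7 [0.35,-0.88,-0.14],[0,0,-0.022]
--
```

```bash
python3 - <<'E'
from h import *
plan([(633,3,290,2.861),(452,-250,330,1.5)],step=50,tstep=10)
E
```

```text
t 18.45 at [633.3   2.9 256.6] yaw 2.859 w 86.6
1 [0.01,0,-0.67],[0,0.001,-0.001]
--
2 [0.26,-0.73,-0.1],[0,0,0.108]
3 [0.13,-0.77,-0.1],[0,0,0.108]
4 [0,-0.78,-0.1],[0,0,0.108]
5 [-0.13,-0.77,-0.1],[0,0,0.108]
6 [-0.26,-0.73,-0.1],[0,0,0.109]
7 [-0.38,-0.68,-0.1],[0,0,0.108]
8 [-0.49,-0.6,-0.1],[0,0,0.109]
9 [-0.58,-0.51,-0.1],[0,0,0.108]
--
```

apply_moves:
  targets:
    - [1, [0, 0, -0.67], [0, 0, 0]]
    - [1, [0.26, -0.73, -0.1], [0, 0, 0.108]]
    - [1, [0.13, -0.77, -0.1], [0, 0, 0.108]]
    - [1, [0, -0.78, -0.1], [0, 0, 0.108]]
    - [1, [-0.13, -0.77, -0.1], [0, 0, 0.108]]
    - [1, [-0.26, -0.73, -0.1], [0, 0, 0.108]]
    - [1, [-0.38, -0.68, -0.1], [0, 0, 0.108]]
    - [1, [-0.49, -0.6, -0.1], [0, 0, 0.108]]

```text
t: 19.45
ee_pos: [474.2, -219.6, 323.9]
orientation: [2.111, 2.324, 0.001]
ft_force: [-0.0, -0.3, 0.1]
width: 87.9
grasp_force: 0.0
```

apply_moves:
  targets:
    - [1, [-0.58, -0.51, -0.1], [0, 0, 0.108]]
    - [1, [0, 0, 0], [0, 0, 0]]
    - [1, [0, 0, 0], [0, 0, 0]]

```text
t: 19.82
ee_pos: [452.7, -249.8, 328.0]
orientation: [2.294, 2.145, 0.001]
ft_force: [-0.4, -0.5, 0.6]
width: 87.9
grasp_force: 0.0
```

```bash
python3 - <<'E'
from h import *
plan([])
im=snap("wrist"); cv2.imwrite("pics/w2.png",im)
for l in ("block","tub"):
    b={"block":(60,235,0,95),"tub":(140,240,0,70)}[l]; c={"block":(454,-257),"tub":(592,-243)}[l]
    q=ctrl.masks_of(l,"wrist")
    if q: print(l,np.round(q[0]["bbox"]),fit({"wrist":q[0]["region"]},*c,[-.07],[b]))
for i in (1,2,3,5):
    print(i,[(round(float(q["score"]),2),np.round(q["xy"]).tolist(),np.round(onz("wrist",q["xy"],100)[0,:2]).tolist()) for q in ctrl.pinpoint(f"driver_{i}_mid","wrist")[:2]])
E
```

```text
t 19.82 at [ 452.7 -249.8  328. ] yaw 1.504 w 87.9
block [295.  77. 365. 318.] (array([ 4.55850e+02, -2.60358e+02, -4.80000e-02]), np.float64(0.646))
tub [382.  46. 548. 287.] (array([ 5.88990e+02, -2.43075e+02, -6.40000e-02]), np.float64(0.983))
1 [(0.93, [330.0, 192.0], [455.0, -244.0])]
2 [(0.66, [335.0, 227.0], [458.0, -279.0]), (0.41, [328.0, 189.0], [454.0, -242.0])]
3 [(0.84, [329.0, 104.0], [460.0, -166.0])]
5 [(0.63, [332.0, 304.0], [450.0, -359.0])]
```

View pics/w2.png

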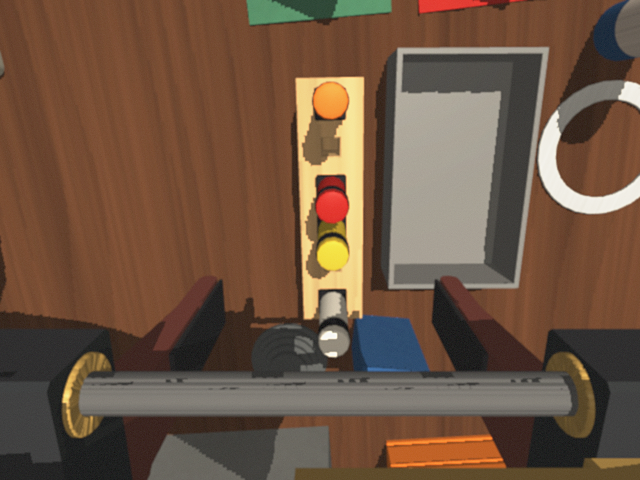

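Wrist view: handle tops orange (331,99), red (332,203), yellow (333,251), white (333,339); the tub spans (385–548, 47–288). Just four drivers.

```bash
python3 - <<'E'
from h import *
snap("wrist"); print(np.round(onz("wrist",[(331,99),(332,203),(333,251),(333,339)],185)[:,:2],1).tolist())
P={"o":(461,-162),"r":(456,-241),"y":(453,-279),"w":(448,-355)}
plan([(460.5,-164,215,1.505),(460.5,-164,131,1.505,30)],step=50)
E
```

```text
[[460.6, -164.3], [456.6, -237.4], [455.0, -274.7], [450.3, -349.7]]
t 20.23 at [ 452.7 -249.6  327. ] yaw 1.503 w 87.8
1 [0.57,0.01,0.75],[0,0,0]
2 [0.57,0.02,0.75],[0,0,-0.001]
3 [0.58,0.01,0.74],[0,0,0]
--
4 [0,0,0.56],[0,0,0]
5 [0,0,0.56],[0,0,0]
6 [0,0,0.56],[0,0,0]
--
```

apply_moves:
  targets:
    - [1, [0.57, 0.01, 0.75], [0, 0, 0]]
    - [1, [0.57, 0.02, 0.75], [0, 0, 0]]
    - [1, [0.58, 0.01, 0.74], [0, 0, 0]]
    - [0.2, [0, 0, 0.42], [0, 0, 0]]
    - [0.2, [0, 0, 0.42], [0, 0, 0]]
    - [0.2, [0, 0, 0.42], [0, 0, 0]]
    - [0.2, [0, 0, 0.42], [0, 0, 0]]
    - [-1, [0, 0, 0], [0, 0, 0]]

```text
t: 21.22
ee_pos: [459.5, -163.9, 130.0]
orientation: [-2.294, -2.143, 0.002]
ft_force: [0.2, 0.8, 0.8]
width: 46.0
grasp_force: 0.0
```

apply_moves:
  targets:
    - [-1, [0, 0, 0], [0, 0, 0]]
    - [-1, [0, 0, 0], [0, 0, 0]]
    - [-1, [0, 0, 0], [0, 0, 0]]
    - [-1, [0, 0, 0], [0, 0, 0]]

```text
t: 21.72
ee_pos: [461.0, -164.7, 132.0]
orientation: [2.295, 2.143, 0.001]
ft_force: [-0.0, -0.1, 6.1]
width: 25.5
grasp_force: 30.0
```

```bash
python3 - <<'E'
s=open("h.py").read()
s=s.replace('@np.diag([1.,-1,-1]); g=','@np.diag([1.,-1,-1])@R.from_euler("y",w[5] if len(w)>5 else 0).as_matrix(); g=')
s+='''
TUB=(589,-243,-.064)
def lane(u,v,z):
    c,s=np.cos(TUB[2]),np.sin(TUB[2]); return (TUB[0]+c*u-s*v,TUB[1]+s*u+c*v,z)
'''
open("h.py","w").write(s)
E
python3 - <<'E'
from h import *
a=1.505; o=ctrl.get_obs()["ee_pos"]
plan([(o[0],o[1],248,a,40),(*lane(-42,-5,215),a,45),(*lane(-42,-13,180),a,45,-np.pi/4),(*lane(-42,-13,97),a,30,-np.pi/4)])
E
```

```text
t 21.73 at [ 461.  -164.7  132. ] yaw 1.502 w 25.5
1 [0,0,-0.77],[0,0,-0.001]
2 [0,0,-0.77],[0.001,0,0]
3 [0,0,-0.78],[0,0,-0.001]
--
4 [-0.5,0.61,0.22],[0,0,0]
5 [-0.5,0.6,0.22],[0,0,0]
6 [-0.5,0.61,0.22],[0,0,0]
--
7 [-0.03,0,0.14],[0,-0.1,0]
8 [-0.01,0,0.14],[0,-0.1,0]
9 [0.01,0,0.14],[0,-0.1,0]
10 [0.04,0,0.14],[0,-0.1,0]
11 [0.06,0,0.14],[0,-0.1,0]
--
12 [0.39,0,0.39],[0,0,0]
13 [0.39,0,0.39],[0,0,0]
14 [0.39,0,0.39],[0,0,0]
--
```

apply_moves:
  targets:
    - [-1, [0, 0, -0.77], [0, 0, 0]]
    - [-1, [0, 0, -0.77], [0, 0, 0]]
    - [-1, [0, 0, -0.78], [0, 0, 0]]
    - [-1, [0, 0, 0], [0, 0, 0]]
    - [-1, [-0.5, 0.61, 0.22], [0, 0, 0]]
    - [-1, [-0.5, 0.6, 0.22], [0, 0, 0]]
    - [-1, [-0.5, 0.61, 0.22], [0, 0, 0]]
    - [-1, [0, 0, 0], [0, 0, 0]]

```text
t: 22.72
ee_pos: [546.1, -246.4, 211.2]
orientation: [-2.295, -2.141, 0.002]
ft_force: [-1.0, -0.2, -0.5]
width: 25.8
grasp_force: 30.0
```

apply_moves:
  targets:
    - [-1, [-0.03, 0, 0.14], [0, -0.1, 0]]
    - [-1, [-0.01, 0, 0.14], [0, -0.1, 0]]
    - [-1, [0.01, 0, 0.14], [0, -0.1, 0]]
    - [-1, [0.04, 0, 0.14], [0, -0.1, 0]]
    - [-1, [0.06, 0, 0.14], [0, -0.1, 0]]
    - [-1, [0, 0, 0], [0, 0, 0]]

```text
t: 23.48
ee_pos: [543.5, -251.0, 176.0]
orientation: [1.825, 1.716, -0.761]
ft_force: [0.1, 0.4, -1.3]
width: 25.7
grasp_force: 30.0
```

```bash
python3 - <<'E'
from h import *
a=1.505; o=ctrl.get_obs(); print(o["width"],np.round(o["ft_force"],1),np.round(o["qpos"],2),o["orientation"],R.from_euler("zx",[0,0]).as_rotvec(), np.round(R.from_rotvec(o["orientation"]).as_matrix()[:,2],3))
plan([(*lane(-42,-13,97),a,30,-np.pi/4)])
im=snap("wrist"); cv2.imwrite("pics/w3.png",im)
im=snap("scene"); cv2.imwrite("pics/s3.png",cv2.resize(im[140:320,130:420],None,fx=2.5,fy=2.5))
E
```

```text
25.692535277552228 [ 0.1  0.4 -1.3] [-0.08  0.52  1.86 -0.97  1.03  0.62] [ 1.82544475  1.71567484 -0.76134254] [0. 0. 0.] [-0.051 -0.704 -0.708]
t 23.48 at [ 543.5 -251.   176. ] yaw 1.513 w 25.7
1 [0.36,0.02,0.38],[-0.001,0,0.001]
2 [0.36,0.02,0.38],[-0.001,-0.001,0.001]
3 [0.37,0.03,0.39],[-0.001,0,0.002]
--
```

View pics/s3.png

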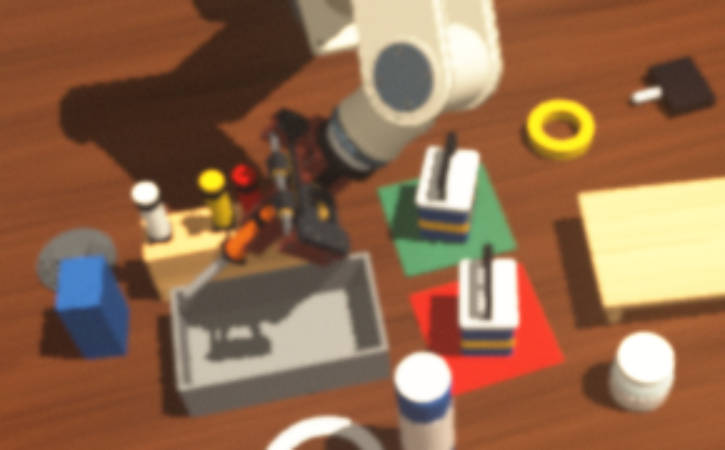

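```bash
python3 - <<'E'
from h import *
a=1.505
plan([(*lane(40,-13,178),a,45,-np.pi/4),(*lane(40,-13,98),a,28,-np.pi/4)])
E
```

```text
t 23.57 at [ 545.  -252.7  178.5] yaw 1.505 w 25.6
1 [0,0.83,0],[-0.001,-0.001,0]
2 [0,0.83,0.01],[-0.001,-0.001,0]
--
3 [0.38,0,0.38],[0,0,0]
4 [0.38,0,0.38],[0,0,0]
5 [0.37,0,0.37],[0,0,0]
--
```

apply_moves:
  targets:
    - [-1, [0, 0.83, 0], [0, 0, 0]]
    - [-1, [0, 0.83, 0], [0, 0, 0]]
    - [-1, [0.38, 0, 0.38], [0, 0, 0]]
    - [-1, [0.38, 0, 0.38], [0, 0, 0]]
    - [-1, [0.37, 0, 0.37], [0, 0, 0]]
    - [-1, [0, 0, 0], [0, 0, 0]]

```text
t: 24.32
ee_pos: [627.1, -260.0, 98.4]
orientation: [1.831, 1.708, -0.758]
ft_force: [-0.0, 0.5, -0.8]
width: 25.9
grasp_force: 30.0
```

apply_moves:
  targets:
    - [0.1, [0, 0, 0], [0, 0, 0]]
    - [0.1, [0, 0, 0], [0, 0, 0]]
    - [0.1, [0, 0, 0], [0, 0, 0]]
    - [0.1, [0, 0, 0], [0, 0, 0]]
    - [0.1, [0, 0, -0.6], [0, 0, 0]]
    - [0.1, [0, 0, -0.8], [0, 0, 0]]
    - [0.1, [0, 0, -0.8], [0, 0, 0]]
    - [0.1, [0, 0, 0], [0, 0, 0]]

```text
t: 25.32
ee_pos: [635.5, -179.6, 179.1]
orientation: [1.826, 1.706, -0.751]
ft_force: [0.2, -0.5, -0.3]
width: 48.1
grasp_force: 0.0
```

```bash
python3 - <<'E'
from h import *
a=1.505
plan([(560,-235,225,a,45),(456.5,-239,222,a,50),(456.5,-239,131,a,30)])
im=snap("scene"); cv2.imwrite("pics/s4.png",cv2.resize(im[200:320,150:310],None,fx=4,fy=4))
E
```

```text
t 25.32 at [ 635.5 -179.6  179.1] yaw 1.501 w 48.1
1 [-0.3,-0.29,0.04],[0.001,0.1,0]
2 [-0.3,-0.29,-0.01],[0,0.1,0]
3 [-0.3,-0.28,-0.05],[0.001,0.1,0]
4 [-0.29,-0.29,-0.1],[0,0.1,-0.001]
5 [-0.26,-0.28,-0.15],[0.001,0.1,0]
--
6 [-0.07,-0.69,0.02],[0,0,0]
7 [-0.08,-0.69,0.02],[0,0,0]
8 [-0.07,-0.68,0.02],[0,0,0]
--
9 [0,0,0.46],[0,0,0]
10 [0,0,0.45],[0,0,0]
11 [0,0,0.46],[0,0,0]
12 [0,0,0.45],[0,0,0]
--
```

View pics/s4.png

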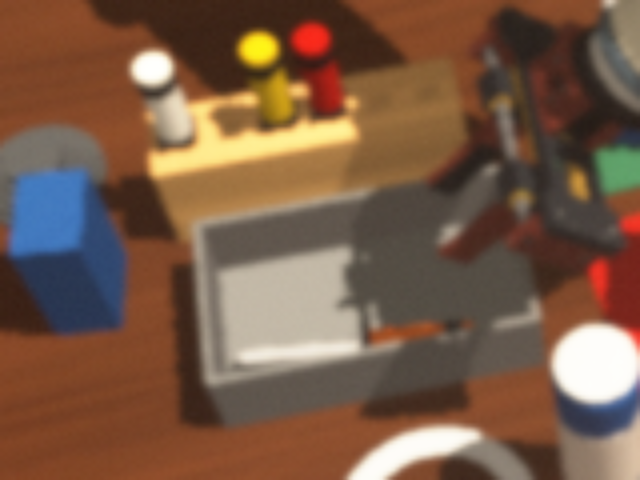

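apply_moves:
  targets:
    - [0.3, [-0.3, -0.29, 0.04], [0, 0.1, 0]]
    - [0.3, [-0.3, -0.29, -0.01], [0, 0.1, 0]]
    - [0.3, [-0.3, -0.28, -0.05], [0, 0.1, 0]]
    - [0.3, [-0.29, -0.29, -0.1], [0, 0.1, 0]]
    - [0.3, [-0.26, -0.28, -0.15], [0, 0.1, 0]]
    - [0.3, [-0.07, -0.69, 0.02], [0, 0, 0]]
    - [0.3, [-0.08, -0.69, 0.02], [0, 0, 0]]
    - [0.3, [-0.07, -0.68, 0.02], [0, 0, 0]]

```text
t: 26.38
ee_pos: [452.2, -241.1, 218.5]
orientation: [-2.297, -2.14, 0.002]
ft_force: [0.0, -0.2, 0.6]
width: 57.0
grasp_force: 0.0
```

apply_moves:
  targets:
    - [0.3, [0, 0, 0], [0, 0, 0]]
    - [0.3, [0, 0, 0], [0, 0, 0]]

```text
t: 26.62
ee_pos: [454.9, -240.9, 219.5]
orientation: [-2.297, -2.143, 0.0]
ft_force: [-1.0, -0.1, -0.5]
width: 57.1
grasp_force: 0.0
```

```bash
python3 - <<'E'
from h import *
a=1.505
plan([(456.5,-239.5,222,a,50),(456.5,-239.5,131,a,25)])
plan([(456.5,-239.5,248,a,40),(*lane(12,-5,215),a,45),(*lane(12,-13,180),a,45,-np.pi/4),(*lane(12,-13,98),a,30,-np.pi/4)],pos=(456.5,-239.5,131),yaw=a)
E
```

```text
t 26.62 at [ 454.9 -240.9  219.5] yaw 1.501 w 57.1
1 [0.03,0.03,-0.05],[0,0,-0.003]
--
2 [0,0,0.46],[0,0,0]
3 [0,0,0.45],[0,0,0]
4 [0,0,0.46],[0,0,0]
5 [0,0,0.45],[0,0,0]
--
t 26.62 at [ 454.9 -240.9  219.5] yaw 1.505 w 57.1
1 [0,0,-0.78],[0,0,0]
2 [0,0,-0.78],[0,0,0]
3 [0,0,-0.78],[0,0,0]
--
4 [0,0.72,0.16],[0,0,0]
5 [0,0.72,0.17],[0,0,0]
6 [0,0.72,0.16],[0,0,0]
7 [0,0.73,0.17],[0,0,0]
--
8 [-0.03,0,0.12],[0,-0.083,0]
9 [-0.01,0,0.12],[0,-0.083,0]
10 [0.01,0,0.12],[0,-0.084,0]
11 [0.02,0,0.12],[0,-0.083,0]
12 [0.03,0,0.11],[0,-0.084,0]
13 [0.05,0,0.1],[0,-0.083,0]
--
14 [0.39,0,0.39],[0,0,0]
15 [0.39,0,0.39],[0,0,0]
16 [0.38,0,0.38],[0,0,0]
--
```

apply_moves:
  targets:
    - [0.3, [0.03, 0.03, 0], [0, 0, 0]]
    - [0.3, [0, 0, 0.44], [0, 0, 0]]
    - [0.3, [0, 0, 0.44], [0, 0, 0]]
    - [0.3, [0, 0, 0.44], [0, 0, 0]]
    - [0.3, [0, 0, 0.44], [0, 0, 0]]
    - [-1, [0, 0, 0], [0, 0, 0]]
    - [-1, [0, 0, 0], [0, 0, 0]]
    - [-1, [0, 0, 0], [0, 0, 0]]

```text
t: 27.62
ee_pos: [457.1, -239.2, 132.9]
orientation: [2.295, 2.143, 0.001]
ft_force: [1.3, -1.2, -0.4]
width: 30.6
grasp_force: 0.0
```

apply_moves:
  targets:
    - [-1, [0, 0, 0], [0, 0, 0]]
    - [-1, [0, 0, 0], [0, 0, 0]]
    - [-1, [0, 0, 0], [0, 0, 0]]

```text
t: 28.0
ee_pos: [456.9, -239.2, 132.8]
orientation: [2.295, 2.143, 0.001]
ft_force: [0.4, 0.6, 5.8]
width: 25.8
grasp_force: 30.0
```

apply_moves:
  targets:
    - [-1, [0, 0, -0.78], [0, 0, 0]]
    - [-1, [0, 0, -0.78], [0, 0, 0]]
    - [-1, [0, 0, -0.78], [0, 0, 0]]
    - [-1, [0, 0, 0], [0, 0, 0]]
    - [-1, [0, 0, 0], [0, 0, 0]]

```text
t: 28.62
ee_pos: [455.6, -238.6, 248.0]
orientation: [-2.295, -2.143, 0.001]
ft_force: [-0.2, -0.1, -1.5]
width: 26.0
grasp_force: 30.0
```

apply_moves:
  targets:
    - [-1, [0, 0.72, 0.16], [0, 0, 0]]
    - [-1, [0, 0.72, 0.17], [0, 0, 0]]
    - [-1, [0, 0.72, 0.16], [0, 0, 0]]
    - [-1, [0, 0.73, 0.17], [0, 0, 0]]
    - [-1, [0, 0, 0], [0, 0, 0]]
    - [-1, [-0.03, 0, 0.12], [0, -0.1, 0]]
    - [-1, [-0.01, 0, 0.12], [0, -0.1, 0]]
    - [-1, [0.01, 0, 0.12], [0, -0.1, 0]]

```text
t: 29.62
ee_pos: [598.7, -253.2, 197.5]
orientation: [2.029, 1.895, -0.493]
ft_force: [-0.3, 0.8, -1.6]
width: 25.6
grasp_force: 30.0
```

apply_moves:
  targets:
    - [-1, [0.03, 0, 0.12], [0, -0.1, 0]]
    - [-1, [0.05, 0, 0.2], [0, -0.1, 0]]
    - [-1, [0, 0, 0], [0, 0, 0]]

```text
t: 30.0
ee_pos: [597.3, -256.5, 178.9]
orientation: [1.826, 1.716, -0.763]
ft_force: [-0.0, 0.5, -0.8]
width: 25.7
grasp_force: 30.0
```

```bash
python3 - <<'E'
from h import *
a=1.505; print(np.round(R.from_rotvec(ctrl.get_obs()["orientation"]).as_matrix()[:,2],2))
plan([(*lane(12,-13,98),a,30,-np.pi/4)])
E
```

```text
[-0.05 -0.7  -0.71]
t 30.0 at [ 597.3 -256.5  178.9] yaw 1.513 w 25.7
1 [0.38,0.02,0.38],[-0.001,0,0.001]
2 [0.38,0.02,0.38],[-0.001,-0.001,0.001]
3 [0.38,0.03,0.39],[-0.002,0,0.002]
--
```

apply_moves:
  targets:
    - [-1, [0.38, 0.02, 0.38], [0, 0, 0]]
    - [-1, [0.38, 0.02, 0.38], [0, 0, 0]]
    - [-1, [0.38, 0.02, 0.38], [0, 0, 0]]
    - [-1, [0, 0, 0], [0, 0, 0]]
    - [0.3, [0, 0, 0], [0, 0, 0]]
    - [0.3, [0, 0, 0], [0, 0, 0]]
    - [0.3, [0, 0, 0], [0, 0, 0]]
    - [0.3, [0, 0, 0], [0, 0, 0]]

```text
t: 31.0
ee_pos: [603.1, -258.5, 102.6]
orientation: [1.828, 1.707, -0.756]
ft_force: [0.3, -0.4, 1.0]
width: 56.9
grasp_force: 0.0
```

apply_moves:
  targets:
    - [0.3, [0, 0, -0.6], [0, 0, 0]]
    - [0.3, [0, 0, -0.8], [0, 0, 0]]
    - [0.3, [0, 0, -0.8], [0, 0, 0]]
    - [0.3, [0, 0, 0], [0, 0, 0]]

```text
t: 31.5
ee_pos: [610.0, -179.3, 182.1]
orientation: [1.826, 1.706, -0.751]
ft_force: [0.1, 0.2, -1.0]
width: 57.3
grasp_force: 0.0
```

```bash
python3 - <<'E'
from h import *
a=1.505
plan([(575,-225,225,a,45),(454.5,-277,222,a,50)])
E
```

```text
t 31.5 at [ 610.  -179.3  182.1] yaw 1.501 w 57.3
1 [-0.26,-0.13,0.01],[0.001,0.1,0]
2 [-0.26,-0.13,-0.03],[0,0.1,0]
3 [-0.25,-0.12,-0.06],[0.001,0.1,0]
4 [-0.23,-0.13,-0.1],[0,0.1,-0.001]
5 [-0.22,-0.12,-0.14],[0.001,0.1,0]
--
6 [-0.4,-0.78,0.02],[0,0,0]
7 [-0.4,-0.78,0.02],[0,0,0]
8 [-0.39,-0.78,0.02],[0,0,0]
--
```

apply_moves:
  targets:
    - [0.3, [-0.26, -0.13, 0.01], [0, 0.1, 0]]
    - [0.3, [-0.26, -0.13, -0.03], [0, 0.1, 0]]
    - [0.3, [-0.25, -0.12, -0.06], [0, 0.1, 0]]
    - [0.3, [-0.23, -0.13, -0.1], [0, 0.1, 0]]
    - [0.3, [-0.22, -0.12, -0.14], [0, 0.1, 0]]
    - [0.3, [-0.4, -0.78, 0.02], [0, 0, 0]]
    - [0.3, [-0.4, -0.78, 0.02], [0, 0, 0]]
    - [0.3, [-0.39, -0.78, 0.02], [0, 0, 0]]

```text
t: 32.5
ee_pos: [450.2, -279.2, 218.6]
orientation: [-2.297, -2.142, 0.002]
ft_force: [0.5, -0.1, -0.1]
width: 57.3
grasp_force: 0.0
```

apply_moves:
  targets:
    - [0.3, [0, 0, 0], [0, 0, 0]]
    - [0.3, [0, 0, 0], [0, 0, 0]]

```text
t: 32.75
ee_pos: [452.6, -278.6, 219.5]
orientation: [-2.298, -2.142, 0.0]
ft_force: [-0.1, 0.3, -0.0]
width: 57.2
grasp_force: 0.0
```

```bash
python3 - <<'E'
from h import *
a=1.505
plan([(454.5,-277,222,a,50),(454.5,-277,132,a,25)])
plan([(*lane(-16,-5,215),a,45)],pos=(454.5,-277,248),yaw=a)
E
```

```text
t 32.75 at [ 452.6 -278.6  219.5] yaw 1.501 w 57.2
1 [0.03,0.03,-0.05],[0,0,-0.003]
--
2 [0,0,0.45],[0,0,0]
3 [0,0,0.45],[0,0,0]
4 [0,0,0.45],[0,0,0]
5 [0,0.01,0.45],[0,0,0]
--
t 32.75 at [ 452.6 -278.6  219.5] yaw 1.505 w 57.2
1 [0.25,0.77,0.22],[0,0,0]
2 [0.25,0.77,0.22],[0,0,0]
3 [0.25,0.78,0.22],[0,0,0]
--
```

apply_moves:
  targets:
    - [0.3, [0.03, 0.04, 0], [0, 0, 0]]
    - [0.3, [0, 0, 0.44], [0, 0, 0]]
    - [0.3, [0, 0, 0.44], [0, 0, 0]]
    - [0.3, [0, 0, 0.44], [0, 0, 0]]
    - [0.3, [0, 0, 0.44], [0, 0, 0]]
    - [-1, [0, 0, 0], [0, 0, 0]]
    - [-1, [0, 0, 0], [0, 0, 0]]
    - [-1, [0, 0, 0], [0, 0, 0]]

```text
t: 33.75
ee_pos: [455.5, -277.0, 132.8]
orientation: [2.295, 2.143, 0.001]
ft_force: [-0.1, -0.2, 0.4]
width: 30.4
grasp_force: 0.0
```

apply_moves:
  targets:
    - [-1, [0, 0, 0], [0, 0, 0]]
    - [-1, [0, 0, 0], [0, 0, 0]]
    - [-1, [0, 0, 0], [0, 0, 0]]

```text
t: 34.12
ee_pos: [455.3, -277.1, 132.7]
orientation: [2.295, 2.143, 0.001]
ft_force: [-0.4, -0.8, 6.2]
width: 25.9
grasp_force: 30.0
```

apply_moves:
  targets:
    - [-1, [0, 0, -0.78], [0, 0, 0]]
    - [-1, [0, 0, -0.78], [0, 0, 0]]
    - [-1, [0, 0, -0.78], [0, 0, 0]]
    - [-1, [0, 0, 0], [0, 0, 0]]
    - [-1, [0, 0, 0], [0, 0, 0]]

```text
t: 34.75
ee_pos: [454.0, -276.4, 247.9]
orientation: [-2.295, -2.143, 0.001]
ft_force: [-0.0, -1.0, -1.3]
width: 25.7
grasp_force: 30.0
```

apply_moves:
  targets:
    - [-1, [0.25, 0.77, 0.22], [0, 0, 0]]
    - [-1, [0.25, 0.77, 0.22], [0, 0, 0]]
    - [-1, [0.25, 0.78, 0.22], [0, 0, 0]]
    - [-1, [0, 0, 0], [0, 0, 0]]
    - [-1, [-0.03, 0, 0.12], [0, -0.1, 0]]
    - [-1, [-0.01, 0, 0.12], [0, -0.1, 0]]
    - [-1, [0.01, 0, 0.12], [0, -0.1, 0]]
    - [-1, [0.03, 0, 0.12], [0, -0.1, 0]]

```text
t: 35.75
ee_pos: [571.3, -253.3, 191.7]
orientation: [1.929, 1.802, -0.632]
ft_force: [0.0, -0.2, -2.2]
width: 25.6
grasp_force: 30.0
```

apply_moves:
  targets:
    - [-1, [0.05, 0, 0.2], [0, -0.1, 0]]
    - [-1, [0, 0, 0], [0, 0, 0]]
    - [-1, [0, 0, 0], [0, 0, 0]]

```text
t: 36.12
ee_pos: [571.9, -257.1, 182.4]
orientation: [1.83, 1.709, -0.756]
ft_force: [0.5, 0.0, -0.7]
width: 25.8
grasp_force: 30.0
```

```bash
python3 - <<'E'
from h import *
a=1.505
plan([(*lane(-16,-13,100),a,30,-np.pi/4)])
E
```

```text
t 36.12 at [ 571.9 -257.1  182.4] yaw 1.503 w 25.8
1 [0.4,0,0.38],[-0.001,-0.001,0]
2 [0.4,0,0.38],[0,0,0]
3 [0.39,0,0.38],[-0.001,-0.001,-0.001]
--
```

apply_moves:
  targets:
    - [-1, [0.4, 0, 0.38], [0, 0, 0]]
    - [-1, [0.4, 0, 0.38], [0, 0, 0]]
    - [-1, [0.39, 0, 0.38], [0, 0, 0]]
    - [-1, [0, 0, 0], [0, 0, 0]]
    - [0.3, [0, 0, 0], [0, 0, 0]]
    - [0.3, [0, 0, 0], [0, 0, 0]]
    - [0.3, [0, 0, 0], [0, 0, 0]]
    - [0.3, [0, 0, 0], [0, 0, 0]]

```text
t: 37.12
ee_pos: [572.7, -255.0, 100.7]
orientation: [1.828, 1.707, -0.756]
ft_force: [-0.8, -0.2, -0.5]
width: 56.6
grasp_force: 0.0
```

apply_moves:
  targets:
    - [0.3, [0, 0, -0.6], [0, 0, 0]]
    - [0.3, [0, 0, -0.8], [0, 0, 0]]
    - [0.3, [0, 0, -0.8], [0, 0, 0]]
    - [0.3, [0, 0, 0], [0, 0, 0]]

```text
t: 37.62
ee_pos: [579.6, -176.0, 179.9]
orientation: [1.826, 1.706, -0.751]
ft_force: [-1.2, -0.0, -0.4]
width: 57.3
grasp_force: 0.0
```

```bash
python3 - <<'E'
from h import *
a=1.505
plan([(550,-240,225,a,45),(450,-352,222,a,50)])
E
```

```text
t 37.62 at [ 579.6 -176.   179.9] yaw 1.501 w 57.3
1 [-0.31,-0.1,0.06],[0.001,0.1,0]
2 [-0.32,-0.1,0.01],[0,0.1,0]
3 [-0.32,-0.1,-0.04],[0.001,0.1,0]
4 [-0.31,-0.1,-0.09],[0,0.1,-0.001]
5 [-0.28,-0.1,-0.14],[0.001,0.1,0]
--
6 [-0.59,-0.46,0.01],[0,0,0]
7 [-0.59,-0.46,0.02],[0,0,0]
8 [-0.59,-0.47,0.01],[0,0,0]
9 [-0.6,-0.46,0.02],[0,0,0]
--
```

apply_moves:
  targets:
    - [0.3, [-0.31, -0.1, 0.06], [0, 0.1, 0]]
    - [0.3, [-0.32, -0.1, 0.01], [0, 0.1, 0]]
    - [0.3, [-0.32, -0.1, -0.04], [0, 0.1, 0]]
    - [0.3, [-0.31, -0.1, -0.09], [0, 0.1, 0]]
    - [0.3, [-0.28, -0.1, -0.14], [0, 0.1, 0]]
    - [0.3, [-0.59, -0.46, 0.02], [0, 0, 0]]
    - [0.3, [-0.59, -0.46, 0.02], [0, 0, 0]]
    - [0.3, [-0.59, -0.46, 0.02], [0, 0, 0]]

```text
t: 38.62
ee_pos: [471.3, -326.5, 218.5]
orientation: [-2.297, -2.141, 0.002]
ft_force: [-0.0, -0.4, 0.8]
width: 56.6
grasp_force: 0.0
```

apply_moves:
  targets:
    - [0.3, [-0.6, -0.46, 0.02], [0, 0, 0]]
    - [0.3, [0, 0, 0], [0, 0, 0]]
    - [0.3, [0, 0, 0], [0, 0, 0]]

```text
t: 39.0
ee_pos: [448.0, -353.3, 218.2]
orientation: [-2.297, -2.142, 0.0]
ft_force: [0.2, 0.5, 0.5]
width: 56.9
grasp_force: 0.0
```

```bash
python3 - <<'E'
from h import *
a=1.505
plan([(450,-352,222,a,50),(450,-352,132,a,25)])
plan([(*lane(-44,-5,215),a,45)],pos=(449.5,-352,248),yaw=a)
E
```

```text
t 39.0 at [ 448.  -353.3  218.2] yaw 1.501 w 56.9
1 [0.03,0.04,-0.08],[-0.001,0,-0.003]
--
2 [0,0,0.45],[0,0,0]
3 [0,0,0.45],[0,0,0]
4 [0,0,0.45],[0,0,0]
5 [0,0,0.45],[0,0,0]
--
t 39.0 at [ 448.  -353.3  218.2] yaw 1.505 w 56.9
1 [0.56,0.44,0.16],[0,0,0]
2 [0.57,0.44,0.17],[0,0,0]
3 [0.56,0.44,0.16],[0,0,0]
4 [0.57,0.44,0.17],[0,0,0]
--
```

apply_moves:
  targets:
    - [0.3, [0.03, 0.04, 0], [0, 0, 0]]
    - [0.3, [0, 0, 0.43], [0, 0, 0]]
    - [0.3, [0, 0, 0.43], [0, 0, 0]]
    - [0.3, [0, 0, 0.43], [0, 0, 0]]
    - [0.3, [0, 0, 0.43], [0, 0, 0]]
    - [-1, [0, 0, 0], [0, 0, 0]]
    - [-1, [0, 0, 0], [0, 0, 0]]
    - [-1, [0, 0, 0], [0, 0, 0]]

```text
t: 40.0
ee_pos: [451.3, -352.1, 134.0]
orientation: [2.294, 2.143, 0.0]
ft_force: [-1.0, 0.1, -0.2]
width: 30.7
grasp_force: 0.0
```

apply_moves:
  targets:
    - [-1, [0, 0, 0], [0, 0, 0]]
    - [-1, [0, 0, 0], [0, 0, 0]]
    - [-1, [0, 0, 0], [0, 0, 0]]

```text
t: 40.38
ee_pos: [451.0, -352.4, 133.9]
orientation: [2.295, 2.143, 0.0]
ft_force: [-0.2, 1.5, 7.1]
width: 25.7
grasp_force: 30.0
```

apply_moves:
  targets:
    - [-1, [0, 0, -0.78], [0, 0, 0]]
    - [-1, [0, 0, -0.78], [0, 0, 0]]
    - [-1, [0, 0, -0.78], [0, 0, 0]]
    - [-1, [0, 0, 0], [0, 0, 0]]
    - [-1, [0, 0, 0], [0, 0, 0]]

```text
t: 41.0
ee_pos: [449.9, -351.5, 249.0]
orientation: [-2.295, -2.143, 0.0]
ft_force: [-0.4, 0.0, -1.2]
width: 25.5
grasp_force: 30.0
```

apply_moves:
  targets:
    - [-1, [0.56, 0.46, 0.16], [0, 0, 0]]
    - [-1, [0.57, 0.46, 0.17], [0, 0, 0]]
    - [-1, [0.56, 0.46, 0.16], [0, 0, 0]]
    - [-1, [0.57, 0.46, 0.17], [0, 0, 0]]
    - [-1, [0, 0, 0], [0, 0, 0]]
    - [-1, [-0.03, 0, 0.12], [0, -0.1, 0]]
    - [-1, [-0.01, 0, 0.12], [0, -0.1, 0]]
    - [-1, [0.01, 0, 0.12], [0, -0.1, 0]]

```text
t: 42.0
ee_pos: [548.9, -250.6, 198.7]
orientation: [2.029, 1.894, -0.492]
ft_force: [-0.3, 0.5, -1.9]
width: 25.3
grasp_force: 30.0
```

apply_moves:
  targets:
    - [-1, [0.03, 0, 0.12], [0, -0.1, 0]]
    - [-1, [0.05, 0, 0.2], [0, -0.1, 0]]
    - [-1, [0, 0, 0], [0, 0, 0]]
    - [-1, [0, 0, 0], [0, 0, 0]]

```text
t: 42.5
ee_pos: [549.1, -255.4, 183.5]
orientation: [1.83, 1.709, -0.756]
ft_force: [-0.5, 0.7, -0.6]
width: 25.7
grasp_force: 30.0
```

```bash
python3 - <<'E'
from h import *
a=1.505
plan([(*lane(-41,-13,101),a,30,-np.pi/4)])
E
```

```text
t 42.5 at [ 549.1 -255.4  183.5] yaw 1.503 w 25.7
1 [0.4,-0.01,0.38],[-0.001,-0.001,0]
2 [0.4,-0.01,0.38],[-0.001,0,0]
3 [0.39,-0.02,0.38],[0,-0.001,-0.001]
--
```

apply_moves:
  targets:
    - [-1, [0.4, -0.01, 0.38], [0, 0, 0]]
    - [-1, [0.4, -0.01, 0.38], [0, 0, 0]]
    - [-1, [0.39, -0.02, 0.38], [0, 0, 0]]
    - [-1, [0, 0, 0], [0, 0, 0]]
    - [0.3, [0, 0, 0], [0, 0, 0]]
    - [0.3, [0, 0, 0], [0, 0, 0]]
    - [0.3, [0, 0, 0], [0, 0, 0]]
    - [0.3, [0, 0, 0], [0, 0, 0]]

```text
t: 43.5
ee_pos: [547.8, -253.1, 101.9]
orientation: [1.828, 1.706, -0.756]
ft_force: [-0.1, -0.6, -0.0]
width: 56.7
grasp_force: 0.0
```

apply_moves:
  targets:
    - [0.3, [0, 0, -0.6], [0, 0, 0]]
    - [0.3, [0, 0, -0.8], [0, 0, 0]]
    - [0.3, [0, 0, -0.8], [0, 0, 0]]
    - [0.3, [0, 0, 0], [0, 0, 0]]

```text
t: 44.0
ee_pos: [554.6, -174.1, 181.0]
orientation: [1.826, 1.706, -0.752]
ft_force: [-0.1, -0.4, -0.6]
width: 57.0
grasp_force: 0.0
```

```bash
python3 - <<'E'
from h import *
a=1.505
plan([(480,-160,330,a,45)])
E
```

```text
t 44.0 at [ 554.6 -174.1  181. ] yaw 1.501 w 57.0
1 [-0.4,-0.3,-0.45],[0.001,0.1,0]
2 [-0.32,-0.3,-0.5],[0,0.1,0]
3 [-0.24,-0.3,-0.55],[0.001,0.1,0]
4 [-0.15,-0.3,-0.58],[0,0.1,-0.001]
5 [-0.05,-0.3,-0.59],[0.001,0.1,0]
--
```

apply_moves:
  targets:
    - [0.3, [-0.4, -0.3, -0.45], [0, 0.1, 0]]
    - [0.3, [-0.32, -0.3, -0.5], [0, 0.1, 0]]
    - [0.3, [-0.24, -0.3, -0.55], [0, 0.1, 0]]
    - [0.3, [-0.15, -0.3, -0.58], [0, 0.1, 0]]
    - [0.3, [-0.05, -0.3, -0.59], [0, 0.1, 0]]
    - [0.3, [0.9, -0.3, -0.3], [0, 0, 0]]
    - [0.3, [0, 0, 0], [0, 0, 0]]
    - [0.3, [0, 0, 0], [0, 0, 0]]

```text
t: 45.0
ee_pos: [466.5, -115.7, 342.1]
orientation: [-2.296, -2.144, 0.002]
ft_force: [0.4, -0.5, 0.3]
width: 56.8
grasp_force: 0.0
```

```bash
python3 - <<'E'
from h import *
plan([])
w=snap("wrist"); s=snap("scene"); d=snap("side")
cv2.imwrite("pics/w5.png",w); cv2.imwrite("pics/s5.png",cv2.resize(s[140:360,130:420],None,fx=2.7,fy=2.7)); cv2.imwrite("pics/d5.png",d)
for n in("scene","side","wrist"):
    for q in ctrl.masks_of("tin_a",n)[:3]:
        bb=q["bbox"]; c=onz(n,[(bb[0]+bb[2])/2,(bb[1]+bb[3])/2],50)[0]
        print(n,round(float(q["score"]),2),np.round(bb),fit({n:q["region"]},c[0],c[1],[-.45,-.28,.1],[(90,64,3,87),(84,12,87,128)]))
E
```

```text
t 45.0 at [ 466.5 -115.7  342.1] yaw 1.502 w 56.8
scene 0.91 [301. 194. 321. 238.] (array([ 4.51218e+02,  8.41400e+00, -3.68000e-01]), np.float64(0.903))
scene 0.86 [313. 237. 336. 282.] (array([ 6.30902e+02,  5.13400e+00, -2.82000e-01]), np.float64(0.945))
side 0.69 [323. 229. 362. 273.] (array([ 6.36467e+02,  1.08210e+01, -3.37000e-01]), np.float64(0.915))
side 0.67 [260. 237. 297. 284.] (array([ 4.54868e+02,  9.37700e+00, -3.41000e-01]), np.float64(0.937))
wrist 0.62 [427.   6. 565.  98.] (array([ 6.32385e+02,  3.47500e+00, -2.68000e-01]), np.float64(0.949))
wrist 0.16 [347. 413. 416. 472.] (array([ 5.06436e+02, -4.88541e+02, -1.80000e-02]), np.float64(0.707))
```

View pics/s5.png

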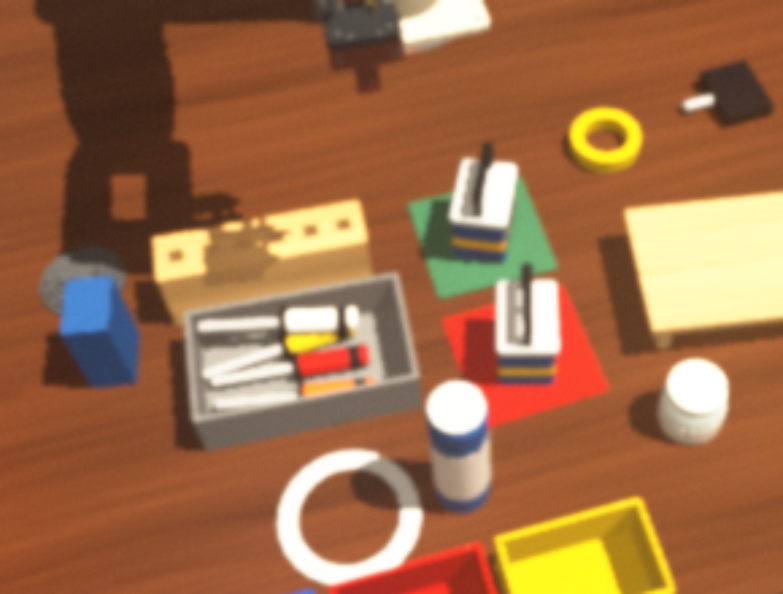

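View pics/w5.png

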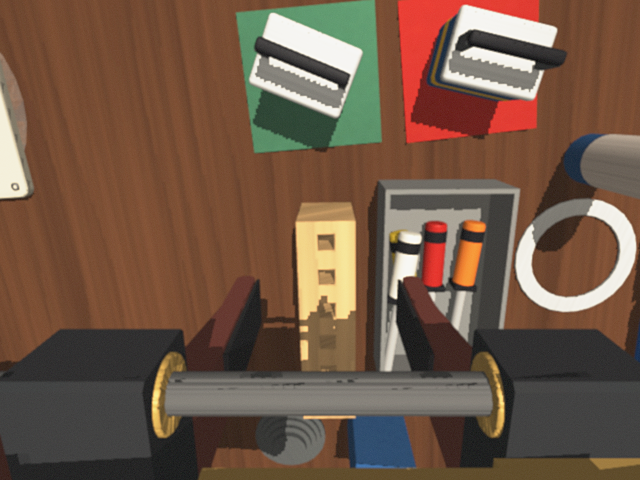

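The crop shows both tins upright near the middle of their mats (green at ~(480,210), red at ~(525,330)). All four drivers lie in the tub, (200–370, 305–405). The wrist view agrees, with the block empty and the other items in place.

```bash
python3 -c "
from workcell import ctrl
print(ctrl.close_job())"
```

```text
the job is handed in; nothing more can be done
None
```

The job is handed in, with no verdict shown: the heavy tin (about 7.9 N) stands on the green mat, the light one (about 2.4 N) on the red mat, all four screwdrivers lie in the tub, and in the last pictures nothing else looked moved.

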